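# Set the telescoping hold-down of a bottle coding stand onto its bottle

## Robot

A 6-joint arm with a two-finger parallel gripper is mounted at the origin on the work surface. World frame = base frame: x ahead of the robot, y to its left, z up, the work surface at z = 0. Lengths are in m, angles in rad, forces in N, time in s.
With the tool pointing down it reaches from about 0.25 to 0.725 m from the base axis. Payload 4 kg.
Tool frame: the origin (TCP) lies on the centre line of the jaws, within the pads' length; the fingertips stand ahead of it and the grasp point (between the pads) lies 11 mm behind it (bot.tip_extent is the z of the fingertips in the tool frame, in m); z points along the fingers, y is the direction in which the jaws open and shut (so a half turn about z gives the same grasp; the last joint's range is limited). The gripper opens to 85 mm and grips with 20 to 120 N. Pads are 22 mm wide; open, the fingers measure 114 mm over their backs; the gripper's body (76 mm by 85 mm) begins 54 mm behind the grasp point. The pads swing forward as they close: fully open they stand 13 mm farther back than shut.
Start: joints at [-1.153, 0.241, 0.005, 1.335, 0, 1.571], TCP at [0.203, -0.457, 0.239] pointing down, gripper open.
Joint ranges: [-2.72, 2.72], [-1.05, 1.87], [-1.09, 1.28], [-1.99, 2.15], [-1.42, 1.44], [-3.14, 3.14]. Speed limits (rad/s): [2.79, 2.79, 3.14, 3.14, 3.14, 3.14].

## Interface

Orientations are given as a unit quaternion [x, y, z, w].
In Python, from workcell import bot gives the robot as it stands.
- The arm moves only by the shell command python3 -m jog 'ROWS'. ROWS is JSON, a list that holds one entry, the list of rows, each a list of 7 numbers: the shift along the world's x, y, z in m, then the turn, a rotation vector about the world's x, y, z in degrees, then the closure in counts, from 0 (fully open) to 255 (shut). In form: [[[tx, ty, tz, ax, ay, az, fingers], ...]]. A call has 1 to 10 rows; each row is the pose to reach, as a shift and turn from the pose commanded when the call began; what a row does not reach only later rows make up. A row lasts 1/12 s, in which the tool goes at most 41.7 mm and 7.16 degrees, less where a joint would pass 70% of its speed; a pose out of reach is approached as far as the arm can. A call with a gripper value outside its range is refused whole. The fingers move at their own pace and stop on an object; the grip force is fixed at half the most. Time passes only in rows, so rows that repeat a pose let the fingers close. It gives the time, the measured TCP pose, the force and the opening at its end, in the units of the state.
- bot.get_obs(): the state, without advancing time (a new reading comes with each control period).
- bot.camera(name): name is "scene" or "top" or "wrist"; returns the picture (400x640x3 uint8, blue, green, red); there is no depth.
- bot.camera_model(name): a dict with "K" (3x3 intrinsics, pixels), "T" (4x4, takes a point from camera to world coordinates). Camera axes: x right, y down, z forward; pixel columns grow to the right and rows downward; lengths in m; the calibration is good to about 2 mm. A picture is of the moment at which its call begins: read the wrist's pose just before it. camera_model takes no time and is no camera call; for the wrist camera it gives the pose at the moment of the call.
- bot.job_done(): hands the job in, once; it reports no verdict.
The state is a dict: "clock": time; "joint_pos": joint angles; "joint_vel": joint speeds; "tau": joint torques, N m; "eef_pos": TCP position; "tool_rot": TCP orientation; "ft_force": force on the tool from outside, world axes, zero at the start; "ft_torque": the same for the moment, N m; "grip_width": finger opening in m.
Only numpy, scipy, OpenCV 4.12 (cv2) and the standard library are available. Lean on these libraries where they do the work, as an engineer would, in place of code of your own. Each camera call takes 0.05 s, during which the arm holds its last target. There are 200 camera calls.

## Task

Set the telescoping hold-down of the coding stand onto the pill bottle in its nest: twist the handle on top anticlockwise to its stop to unlock the sliding tube, slide the tube down by the handle until its sprung pad presses on the bottle's cap with a light 9 N (give or take 3; never as much as 20 N), and, keeping that press, twist the handle back clockwise to its stop so that the tube stays locked and pressing when you let go. Leave the bottle in its nest and the other things on the bench as they are.

Things in the scene. Friction and masses are not known exactly. Their poses are not given: they have to be found in the camera images.
- handle_grip (a point): Centre of the black bar handle on top of the telescoping tube: 64 mm long (x), 22 mm wide (y), 28 mm tall; pinched across the 22 mm from above. z points up along the tube. It turns about this axis and slides with the tube. Under the bar: a hub 22 mm wide, 6 mm tall, then the bare 20 mm tube. With the pad on the bottle the bar's underside stays 17 mm or more above the mouth of the outer tube.
- lock_handle (a joint): Turn of the handle in rad, anticlockwise positive seen from above: 0 = locked stop, 1.4 = unlocked stop; starts within 0.12 of locked. The brake in the tube grips more and more from about 1.0 down to 0, where it holds the tube against more than 20 N; above 1.0 the tube is free. Turning takes about 0.1 to 0.2 N m; the handle stays where it is left.
- hold_down: The telescoping inner tube, with handle and sprung pad; 0.25 kg. Origin: centre of the pad's underside while the pad is not pressed; z up. It slides 40 mm straight down from its top stop (origin 140 mm above the bench) and starts 0 to 14 mm below that. Unlocked, its drag (2.8 N) just carries its weight: it stays where it is put, and the pad presses with about what the hand pushes down with.
- bottle: The white pill bottle, loose in the nest under the pad: 52 mm wide, about 0.12 kg, origin at the centre of its underside, z up. Its screw cap (41 mm wide, flat top) has been run on by hand, so its top may be anywhere from 89 to 97 mm above the underside. The pad (rubber disc 34 mm wide, 8 mm thick) gives 1 mm for each 10 N, 5 mm at most. Neither bottle nor cap moves under a light press.
- coding_stand: Fixed stand: base plate 240 x 230 x 15 mm (origin under its centre, on the tube's axis; x along the 240 mm, away from the robot), ring nest in the middle (floor 18, rim 28 mm above the bench), two 16 mm posts 78 mm to each side (y), a 36 mm wide bridge (top at 212 mm) with the upright 32 mm outer tube (mouth at 228 mm, collar 40 mm wide). A print head (top at 101 mm) stands on the robot's side.
- bottle_b: Bystander: pill bottle like the other, standing on the bench; origin under its centre.
- bottle_c: Bystander: another such pill bottle.
- bottle_d: Bystander: another such pill bottle.
- spanner_a: Bystander: combination spanner, 170 mm, lying flat.
- spanner_b: Bystander: combination spanner, 140 mm, lying flat.
- label_roll: Bystander: roll of paper labels, 90 mm diameter, 30 mm high, lying flat.
- spare_cap: Bystander: spare screw cap, 41 mm diameter, 19 mm high, on the stand's base plate beyond the bottle.
- hex_key: Bystander: small hexagon key, 75 mm, on the stand's base plate beyond the bottle.
Mind the look-alikes: they are no part of the job. What is shaped like the bottle but orange is not meant.

How it is judged:
By the outcome, as a careful person would: the job done as asked, in the order asked, and still so for the second after the job is handed in, with the robot touching nothing.
It also fails if it takes over 51 s, if anything falls off the work surface, if the arm or the gripper's body presses on something with over 40 N, if the wrist force passes 120 N, or if a joint passes its speed limit or range.

## Working session

There is one attempt and no reset: what is moved stays moved. The work goes in short steps, Python scripts to look and compute and a shell command to move; the robot and the scene stay as the last step left them, time stands still between calls to the robot, and variables do not carry over. Pictures are saved under pics/ and viewed, about 8 in all and at most 12, crops included, and the job is handed in when it is done.

```bash
ls; mkdir -p pics; python3 - <<'E'
from workcell import bot
import cv2,numpy as np
np.set_printoptions(precision=4,suppress=True)
for n in("scene","top"):
    cv2.imwrite(f"pics/{n}0.png",bot.camera(n)); m=bot.camera_model(n);print(n,m["K"],m["T"])
o=bot.get_obs();print(o,bot.tip_extent)
E
```

```text
pics
scene [[372.4144   0.     324.7063]
 [  0.     372.4144 198.9953]
 [  0.       0.       1.    ]] [[ 0.799   0.4212 -0.4292  1.0547]
 [ 0.6011 -0.5812  0.5485 -0.6104]
 [-0.0185 -0.6963 -0.7175  0.9707]
 [ 0.      0.      0.      1.    ]]
top [[438.5801   0.     318.8175]
 [  0.     438.5801 206.0589]
 [  0.       0.       1.    ]] [[-0.0131 -0.981   0.1935  0.337 ]
 [-0.9998  0.0099 -0.0176 -0.0149]
 [ 0.0153 -0.1937 -0.9809  1.5271]
 [ 0.      0.      0.      1.    ]]
{'clock': 0.1, 'joint_pos': array([-1.153 ,  0.2413,  0.0039,  1.3352,  0.    ,  1.5708]), 'joint_vel': array([ 0.0008, -0.0013,  0.002 ,  0.0011,  0.0015, -0.0007]), 'tau': array([  0.0009, -37.3139,  25.301 ,   0.0109,   0.0001,   0.    ]), 'eef_pos': array([ 0.2027, -0.4565,  0.2385]), 'tool_rot': array([ 0.9783,  0.2074, -0.0002, -0.0009]), 'ft_force': array([-0.9126, -0.0984, -0.2137]), 'ft_torque': array([-0.0133,  0.0464, -0.0004]), 'grip_width': 0.08542653288969723} 0.008
```

View pics/scene0.png

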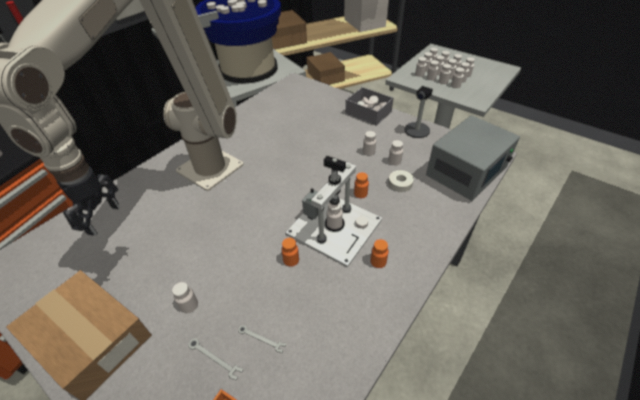

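View pics/top0.png

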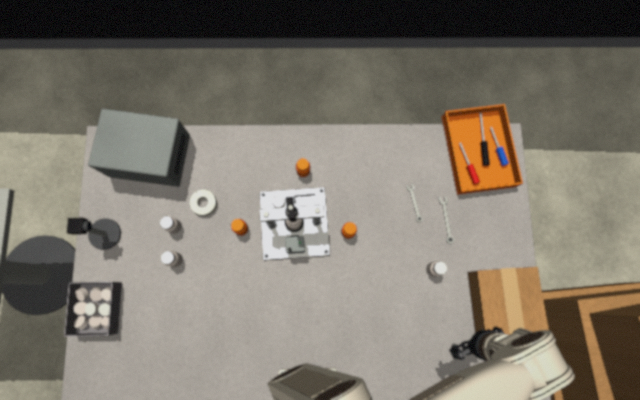

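The stand sits at scene (335,220), top (295,225), with its black handle at scene (335,163), top (291,207). Other black things are the lamp or camera at scene (423,93) / top (78,226), the gripper, and the print head at scene (312,203), which is grey. Bottle look-alikes are three orange ones at scene (290,251), (361,185) and (380,253), and white ones on the bench at (370,143), (396,152) and (183,296). The white bottle I want is in the nest at (335,210). I'll check this in a close crop.

```bash
python3 - <<'E'
import cv2,numpy as np
s=cv2.imread("pics/scene0.png");t=cv2.imread("pics/top0.png")
a=cv2.resize(s[140:270,275:390],None,fx=4,fy=4,interpolation=cv2.INTER_CUBIC)[:,:400+60]
b=cv2.resize(t[180:267,255:335],None,fx=4,fy=4,interpolation=cv2.INTER_CUBIC)
c=np.zeros((520,790,3),np.uint8);c[:a.shape[0],:460]=a[:, :460];c[:b.shape[0],465:465+b.shape[1]]=b
cv2.imwrite("pics/crop0.png",c)
E
```

```text
(no output)
```

View pics/crop0.png

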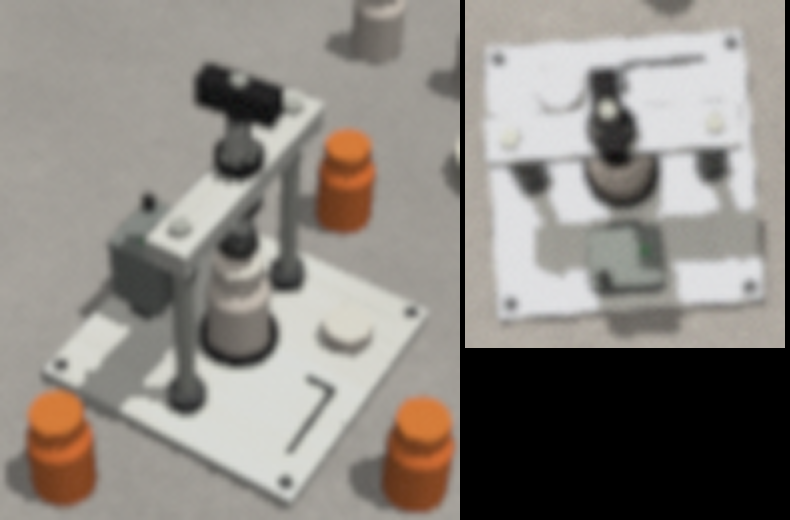

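The close crop shows the black bar, long side roughly along x, with a white dot at its centre, at scene (335,160) and top (290.5,207.5). Below it are the collar and bridge, then the white bottle in the nest. The choice is right. I'll triangulate it and take the base-plate yaw.

```bash
cat > h.py <<'E'
import numpy as np,cv2
from workcell import bot
np.set_printoptions(precision=4,suppress=True)
def ray(m,p):
    d=m["T"][:3,:3]@np.linalg.inv(m["K"])@[p[0],p[1],1];return m["T"][:3,3],d/np.linalg.norm(d)
def onz(m,p,z):
    o,d=ray(m,p);return o+d*(z-o[2])/d[2]
def tri(*mp):
    A=np.zeros((3,3));b=np.zeros(3)
    for m,p in mp:
        o,d=ray(m,p);P=np.eye(3)-np.outer(d,d);A+=P;b+=P@o
    x=np.linalg.solve(A,b)
    return x,[np.linalg.norm(np.cross(x-ray(m,p)[0],ray(m,p)[1])) for m,p in mp]
E
python3 - <<'E'
from h import *
S=bot.camera_model("scene");T=bot.camera_model("top")
f=lambda u,v:(255+(u-465)/4-.4,180+v/4-.4)
g=lambda u,v:(275+u/4-.4,140+v/4-.4)
print(tri((S,g(240,80)),(T,f(607,110))))
q=np.array([onz(T,f(*p),.015) for p in[(498,60),(732,43),(511,304),(750,286)]]);print(q,q.mean(0))
x=q[0]+q[1]-q[2]-q[3];print("yaw",np.degrees(np.arctan2(x[1],x[0])))
q=np.array([onz(S,g(*p),.015) for p in[(62,365),(411,312),(285,482)]]);print(q, (q[0]+q[1])/2)
# handle ends at the top face, z guess
for z in(.27,.28,.29): print(z,onz(S,g(240,80),z),onz(T,f(607,110),z), onz(S,g(212,78),z),onz(S,g(268,95),z))
E
```

```text
(array([0.5788, 0.046 , 0.294 ]), [np.float64(0.0011083899824654883), np.float64(0.0011083899824655239)])
[[ 0.6784  0.1548  0.015 ]
 [ 0.6918 -0.0517  0.015 ]
 [ 0.4638  0.1412  0.015 ]
 [ 0.4768 -0.0642  0.015 ]] [0.5777 0.045  0.015 ]
yaw 3.4703025829096976
[[ 0.4786 -0.0645  0.015 ]
 [ 0.681   0.1548  0.015 ]
 [ 0.6935 -0.0513  0.015 ]] [0.5798 0.0451 0.015 ]
0.27 [0.5626 0.0702 0.27  ] [0.5827 0.0464 0.27  ] [0.5447 0.0601 0.27  ] [0.5889 0.0684 0.27  ]
0.28 [0.5697 0.0605 0.28  ] [0.5807 0.0459 0.28  ] [0.552  0.0506 0.28  ] [0.5955 0.0587 0.28  ]
0.29 [0.5767 0.0508 0.29  ] [0.5788 0.0454 0.29  ] [0.5592 0.041  0.29  ] [0.6022 0.049  0.29  ]
```

Axis is about (0.5785, 0.0455), bar top about z=0.294, bar yaw about 4–10°. I'll move above it high up. The tool needs a net turn of about +163°, which leaves q6 near 0.

```bash
python3 -m jog '[[[0,0,0.02,0,0,7,0],[0.01,0.01,0.05,0,0,14,0],[0.03,0.04,0.08,0,0,21,0],[0.05,0.07,0.1,0,0,28,0],[0.07,0.1,0.11,0,0,35,0],[0.095,0.13,0.12,0,0,42,0],[0.12,0.16,0.12,0,0,49,0],[0.145,0.19,0.12,0,0,56,0],[0.165,0.22,0.12,0,0,63,0],[0.19,0.25,0.12,0,0,70,0]]]'
python3 -m jog '[[[0.02,0.03,0,0,0,7,0],[0.04,0.06,0,0,0,14,0],[0.06,0.09,0,0,0,21,0],[0.08,0.12,0,0,0,28,0],[0.1,0.15,0,0,0,35,0],[0.12,0.18,0,0,0,42,0],[0.14,0.2,0,0,0,49,0],[0.16,0.22,0,0,0,56,0],[0.175,0.24,0,0,0,63,0],[0.186,0.2525,0,0,0,70,0]]]'
python3 -m jog '[[[0,0,-0.005,0,0,7,0],[0,0,-0.01,0,0,14,0],[0,0,-0.01,0,0,21,0],[0,0,-0.01,0,0,23,0],[0,0,-0.01,0,0,23,0],[0,0,-0.01,0,0,23,0]]]'
python3 - <<'E'
from h import *
o=bot.get_obs();print(o);m=bot.camera_model("wrist");print(m);cv2.imwrite("pics/w1.png",bot.camera("wrist"))
from scipy.spatial.transform import Rotation as R
y=R.from_quat(o["tool_rot"]).as_matrix()[:,1];print(np.degrees(np.arctan2(y[1],y[0])))
np.savez("w1.npz",K=m["K"],T=m["T"])
E
```

```text
clock: 0.93
eef_pos: [0.3931, -0.2052, 0.3592]
tool_rot: [0.68, 0.733, -0.0, -0.0]
ft_force: [1.0, -0.6, -0.6]
grip_width: 0.0855
clock: 1.77
eef_pos: [0.5798, 0.0478, 0.358]
tool_rot: [0.136, 0.991, 0.0, -0.001]
ft_force: [-0.2, -0.7, -0.3]
grip_width: 0.0853
clock: 2.27
eef_pos: [0.5787, 0.0455, 0.3488]
tool_rot: [-0.06, 0.998, -0.0, -0.001]
ft_force: [-0.5, 0.4, 0.1]
grip_width: 0.0853
{'clock': 2.2667, 'joint_pos': array([ 0.0785,  0.4015,  0.5116,  1.6819,  0.    , -0.0414]), 'joint_vel': array([-0.    , -0.0055,  0.0031,  0.    , -0.0009,  0.0014]), 'tau': array([  0.0518, -45.1199,  25.5875,   0.0066,   0.002 ,  -0.0376]), 'eef_pos': array([0.5787, 0.0455, 0.3488]), 'tool_rot': array([-0.0599,  0.9982, -0.    , -0.0005]), 'ft_force': array([-0.4814,  0.3675,  0.0993]), 'ft_torque': array([ 0.0201, -0.0264, -0.0072]), 'grip_width': 0.0852696528863622}
{'K': array([[300.5953,   0.    , 319.073 ],
       [  0.    , 300.5953, 195.8324],
       [  0.    ,   0.    ,   1.    ]]), 'T': array([[-0.1179,  0.9558,  0.2694,  0.5104],
       [ 0.993 ,  0.1131,  0.0331,  0.0393],
       [ 0.0012,  0.2714, -0.9625,  0.4828],
       [ 0.    ,  0.    ,  0.    ,  1.    ]])}
96.87228315958383
```

View pics/w1.png

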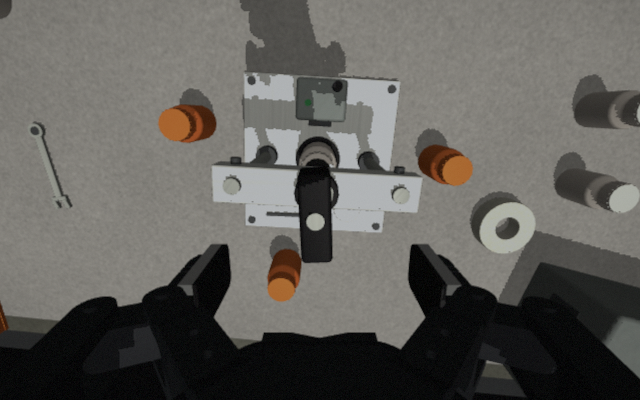

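The wrist view shows the bar at about (300–332, 167–262) with its dot at (316,222), nearly aligned between the open jaws. Next I'll measure its yaw and centre.

```bash
python3 - <<'E'
from h import *
im=cv2.imread("pics/w1.png");W=dict(np.load("w1.npz"))
S=bot.camera_model("scene");T=bot.camera_model("top")
g=im[:,:,1]; c=im[212:233,305:328,1]; n,l,st,ce=cv2.connectedComponentsWithStats((c>110).astype(np.uint8));i=1+np.argmax(st[1:,4]);d=ce[i]+[305,212];print("dot",d,st[i])
print(tri((W,d),(S,(334.6,159.6)),(T,(290.1,207.1))))
for z in(.288,.294,.298):print(z,onz(W,d,z))
# bar side edges
L=[];Rr=[]
for v in range(208,254,3):
    row=g[v,285:350].astype(int); dk=np.where(row<60)[0]; L.append((285+dk[0]-.5,v));Rr.append((285+dk[-1]+.5,v))
for z in(.288,.294):
  for E in(L,Rr):
    p=np.array([onz(W,e,z) for e in E]);k=np.polyfit(p[:,0],p[:,1],1);print(z,np.degrees(np.arctan(k[0])),np.polyval(k,.5787))
E
```

```text
dot [314.9797 221.4756] [  1   1  19  18 246]
(array([0.5796, 0.0454, 0.2952]), [np.float64(0.0011508645022557085), np.float64(0.0008226980634445575), np.float64(0.001784641747141484)])
0.288 [0.5835 0.0454 0.288 ]
0.294 [0.5812 0.0452 0.294 ]
0.298 [0.5797 0.0451 0.298 ]
0.288 -1.24347933163911 0.03395347695891236
0.288 8.676752163869256 0.05571012087754986
0.294 -1.2434793316391357 0.03407276900951394
0.294 8.67675216386916 0.05552609796773326
```

```bash
python3 - <<'E'
from h import *
im=cv2.imread("pics/w1.png");W=dict(np.load("w1.npz"));g=im[:,:,1]
m=(g[212:275,280:352]<60).astype(np.uint8)
for v in range(0,63,4):
    k=np.where(m[v])[0]; print(212+v,280+k[0] if len(k) else 0,280+k[-1] if len(k) else 0, end=" | ")
cv2.imwrite("pics/w1c.png",cv2.resize(im[150:280,260:380],None,fx=5,fy=4.5,interpolation=cv2.INTER_CUBIC))
E
```

```text
212 299 330 | 216 299 330 | 220 300 330 | 224 300 330 | 228 300 330 | 232 300 331 | 236 300 331 | 240 301 331 | 244 301 331 | 248 301 331 | 252 280 331 | 256 280 331 | 260 280 330 | 264 280 300 | 268 280 300 | 272 280 299 |
```

View pics/w1c.png

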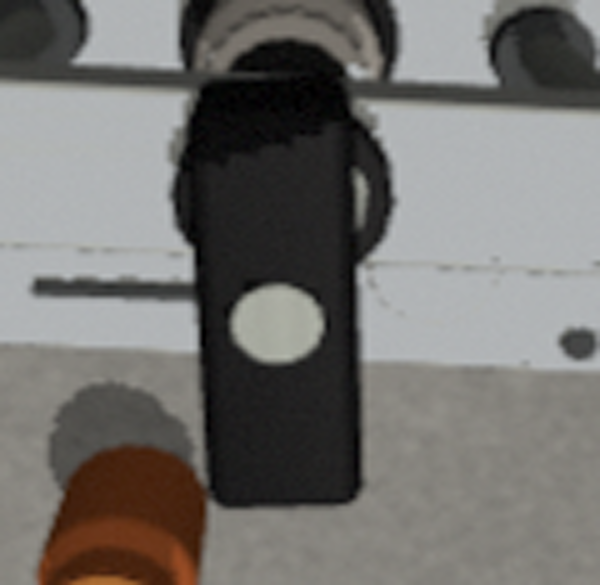

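The crop shows a clean bar with its dot at the centre. The edge fits give a yaw of about 9°, since the left fit was spoiled by a bottle's shadow. I'll descend, then close.

```bash
python3 -m jog '[[[0.001,0,-0.01,0,0,1,0],[0.001,0,-0.025,0,0,2,0],[0.001,0,-0.04,0,0,2,0],[0.001,0,-0.055,0,0,2,0],[0.001,0,-0.067,0,0,2,0],[0.001,0,-0.075,0,0,2,0],[0.001,0,-0.079,0,0,2,0],[0.001,0,-0.079,0,0,2,0],[0.001,0,-0.079,0,0,2,0]]]'
python3 -m jog '[[[0,0,0,0,0,0,255],[0,0,0,0,0,0,255],[0,0,0,0,0,0,255],[0,0,0,0,0,0,255],[0,0,0,0,0,0,255],[0,0,0,0,0,0,255],[0,0,0,0,0,0,255],[0,0,0,0,0,0,255],[0,0,0,0,0,0,255],[0,0,0,0,0,0,255]]]'
python3 - <<'E'
from h import *
o=bot.get_obs();print(o["ft_force"],o["ft_torque"],o["grip_width"],o["eef_pos"])
E
```

```text
clock: 3.07
eef_pos: [0.58, 0.0455, 0.2708]
tool_rot: [-0.078, 0.997, 0.0, 0.0]
ft_force: [0.7, -0.4, 0.5]
grip_width: 0.0851
clock: 3.9
eef_pos: [0.5803, 0.044, 0.2709]
tool_rot: [-0.077, 0.997, -0.001, 0.001]
ft_force: [1.2, -5.7, 2.2]
grip_width: 0.0213
[ 1.2073 -5.655   2.2462] [-0.9474 -0.0962 -0.0301] 0.02125905422079394 [0.5803 0.044  0.2709]
```

Gripped at 21 mm. The side load says the axis is about 1.5–2 mm toward −y, so I'll relax that and twist anticlockwise.

```bash
cat > st.py <<'E'
from h import *
from scipy.spatial.transform import Rotation as R
o=bot.get_obs();y=R.from_quat(o["tool_rot"]).as_matrix()[:,1]
print("yaw %.2f"%(np.degrees(np.arctan2(y[1],y[0]))-90),o["ft_force"],o["ft_torque"],o["eef_pos"],"q6 %.3f w %.4f"%(o["joint_pos"][5],o["grip_width"]))
E
python3 -m jog '[[[0,-0.002,0,0,0,0,255],[0,-0.002,0,0,0,0,255],[0,-0.002,0,0,0,0,255]]]' >/dev/null; python3 st.py
python3 -m jog '[[[0,0,0,0,0,4,255],[0,0,0,0,0,9,255],[0,0,0,0,0,14,255],[0,0,0,0,0,19,255],[0,0,0,0,0,24,255],[0,0,0,0,0,29,255],[0,0,0,0,0,33,255],[0,0,0,0,0,35,255],[0,0,0,0,0,35,255]]]' >/dev/null; python3 st.py
```

```text
yaw 8.92 [ 0.8185 -1.7481  3.4058] [-0.2684 -0.1265 -0.0571] [0.5802 0.0435 0.2709] q6 -0.081 w 0.0213
yaw 43.98 [ 0.5851 -2.3828  4.5326] [-0.2874  0.0131  0.0868] [0.5801 0.0435 0.2709] q6 -0.693 w 0.0209
```

```bash

python3 -m jog '[[[0,0,0,0,0,4,255],[0,0,0,0,0,9,255],[0,0,0,0,0,14,255],[0,0,0,0,0,19,255],[0,0,0,0,0,24,255],[0,0,0,0,0,29,255],[0,0,0,0,0,32,255],[0,0,0,0,0,32,255]]]' >/dev/null; python3 st.py
for i in 1 2 3; do python3 -m jog '[[[0,0,0,0,0,2,255],[0,0,0,0,0,4,255],[0,0,0,0,0,4,255]]]' >/dev/null; python3 st.py; done
```

```text
yaw 75.94 [ 1.7838 -1.9842  0.1862] [-0.4453 -0.2886  0.0641] [0.5799 0.0434 0.2698] q6 -1.250 w 0.0211
yaw 79.86 [ 2.0349 -1.5209 -1.3174] [-0.4539 -0.4573  0.0379] [0.5799 0.0434 0.2698] q6 -1.319 w 0.0210
yaw 83.85 [ 2.6391 -1.3615 -2.1927] [-0.5403 -0.5214 -0.0039] [0.5799 0.0434 0.2698] q6 -1.388 w 0.0215
yaw 87.57 [ 2.0233 -1.0749 -1.476 ] [-0.4128 -0.4544 -1.9085] [0.5799 0.0432 0.2698] q6 -1.454 w 0.0210
```

The unlocked stop was felt at about yaw 84–87 (torque −1.9 N m). I'll relax the twist, then slide down in checked steps.

```bash

python3 -m jog '[[[0,0,0,0,0,-2,255],[0,0,0,0,0,-3,255],[0,0,0,0,0,-3,255]]]' >/dev/null; python3 st.py
for i in 1 2 3; do python3 -m jog '[[[0,0,-0.001,0,0,0,255],[0,0,-0.002,0,0,0,255],[0,0,-0.003,0,0,0,255],[0,0,-0.003,0,0,0,255]]]' >/dev/null; python3 st.py; done
```

```text
yaw 84.86 [ 1.106  -2.44   -3.1397] [-0.5164 -0.4829 -0.561 ] [0.5798 0.0434 0.2698] q6 -1.406 w 0.0211
yaw 84.93 [ 1.4239 -3.0626 -0.6436] [-0.5889 -0.4217 -0.661 ] [0.5799 0.0434 0.2673] q6 -1.407 w 0.0211
yaw 84.93 [ 1.5562 -2.372  -0.3803] [-0.6647 -0.332  -0.5946] [0.5799 0.0435 0.2641] q6 -1.407 w 0.0210
yaw 84.94 [ 1.8733 -1.5752 -1.661 ] [-0.6274 -0.4359 -0.5762] [0.5799 0.0435 0.261 ] q6 -1.408 w 0.0208
```

```bash

for i in 1 2 3 4 5; do python3 -m jog '[[[0,0,-0.0005,0,0,0,255],[0,0,-0.001,0,0,0,255],[0,0,-0.001,0,0,0,255]]]' >/dev/null; python3 st.py; done
```

```text
yaw 84.94 [ 1.8954 -3.857  -0.227 ] [-0.659  -0.3746 -0.6569] [0.5799 0.0435 0.2602] q6 -1.408 w 0.0212
yaw 84.94 [ 1.6711 -1.9093 -0.4142] [-0.6754 -0.3441 -0.6411] [0.5799 0.0435 0.2592] q6 -1.408 w 0.0210
yaw 84.94 [ 1.6786 -2.5888 -0.6553] [-0.724  -0.4345 -0.6281] [0.5799 0.0435 0.2582] q6 -1.408 w 0.0215
yaw 84.94 [ 2.2124 -2.0185 -1.3556] [-0.661  -0.4252 -0.6398] [0.5799 0.0435 0.2572] q6 -1.408 w 0.0209
yaw 84.93 [ 2.1165 -2.6205  1.6719] [-0.7012 -0.3259 -0.6281] [0.5799 0.0435 0.2565] q6 -1.408 w 0.0210
```

```bash

for i in 1 2; do python3 -m jog '[[[0,0,-0.0005,0,0,0,255],[0,0,-0.0005,0,0,0,255]]]' >/dev/null; python3 st.py; python3 -m jog '[[[0,0,0,0,0,0,255],[0,0,0,0,0,0,255]]]' >/dev/null; python3 st.py; done
```

```text
yaw 84.94 [ 0.7252 -3.3145  3.2597] [-0.7324 -0.0285 -0.5952] [0.5799 0.0435 0.2563] q6 -1.408 w 0.0214
yaw 84.94 [ 0.6962 -2.67    3.7805] [-0.7032  0.07   -0.6739] [0.58   0.0435 0.2563] q6 -1.408 w 0.0216
yaw 84.94 [ 0.9411 -2.8093  4.9902] [-0.7026  0.0392 -0.5909] [0.58   0.0435 0.256 ] q6 -1.408 w 0.0210
yaw 84.94 [-0.1897 -2.622   5.2251] [-0.7402  0.0547 -0.6672] [0.58   0.0435 0.256 ] q6 -1.408 w 0.0212
```

Contact. Press is about 6 N (baseline ≈ −0.8), at about 1.7 N per 0.5 mm. Another 0.9 mm down, then twist back to just above the brake zone and recheck.

```bash

python3 -m jog '[[[0,0,-0.0005,0,0,0,255],[0,0,-0.0009,0,0,0,255],[0,0,-0.0009,0,0,0,255],[0,0,-0.0009,0,0,0,255]]]' >/dev/null; python3 st.py
python3 -m jog '[[[0,0,0,0,0,-4,255],[0,0,0,0,0,-8,255],[0,0,0,0,0,-12,255],[0,0,0,0,0,-16,255],[0,0,0,0,0,-16,255],[0,0,0,0,0,-16,255]]]' >/dev/null; python3 st.py
python3 -m jog '[[[0,0,0,0,0,0,255]]]' >/dev/null; python3 st.py;python3 -m jog '[[[0,0,0,0,0,0,255]]]' >/dev/null; python3 st.py
```

```text
yaw 84.93 [ 0.4426 -1.9412  8.1828] [-0.6363  0.2216 -0.676 ] [0.58   0.0435 0.2557] q6 -1.408 w 0.0214
yaw 69.02 [ 0.306  -2.712   7.7503] [-0.6919  0.2694 -0.0809] [0.5801 0.0436 0.2557] q6 -1.130 w 0.0212
yaw 69.03 [-0.1618 -3.2091  8.8071] [-0.7674  0.2867 -0.058 ] [0.5801 0.0436 0.2557] q6 -1.130 w 0.0214
yaw 69.03 [-1.2756 -3.1732  7.8601] [-0.7578  0.2961 -0.0944] [0.5801 0.0436 0.2557] q6 -1.130 w 0.0209
```

Press is about 9 N. Now twist clockwise to the locked stop, which I expect near yaw 3.5.

```bash

python3 -m jog '[[[0,0,0,0,0,-4,255],[0,0,0,0,0,-8,255],[0,0,0,0,0,-12,255],[0,0,0,0,0,-16,255],[0,0,0,0,0,-20,255],[0,0,0,0,0,-24,255],[0,0,0,0,0,-28,255],[0,0,0,0,0,-32,255],[0,0,0,0,0,-32,255]]]' >/dev/null; python3 st.py
python3 -m jog '[[[0,0,0,0,0,-4,255],[0,0,0,0,0,-8,255],[0,0,0,0,0,-12,255],[0,0,0,0,0,-16,255],[0,0,0,0,0,-20,255],[0,0,0,0,0,-24,255],[0,0,0,0,0,-28,255],[0,0,0,0,0,-30,255],[0,0,0,0,0,-30,255]]]' >/dev/null; python3 st.py
for i in 1 2 ; do python3 -m jog '[[[0,0,0,0,0,-1,255],[0,0,0,0,0,-2,255],[0,0,0,0,0,-2,255]]]' >/dev/null; python3 st.py; done
```

```text
yaw 36.92 [ 0.3633 -2.1591  7.1925] [-0.7056  0.146  -0.0969] [0.5802 0.0437 0.2557] q6 -0.569 w 0.0214
yaw 6.99 [-0.3276 -2.8408  6.835 ] [-0.6814  0.1001 -0.0374] [0.5803 0.0438 0.2557] q6 -0.047 w 0.0208
yaw 5.04 [ 0.1848 -2.7013  7.6485] [-0.6874  0.0475  0.0418] [0.5803 0.0438 0.2557] q6 -0.013 w 0.0214
yaw 3.08 [-0.1972 -1.8556  7.0532] [-0.72   -0.0345  0.3341] [0.5803 0.0438 0.2557] q6 0.022 w 0.0215
```

Torque is starting to rise. A little more, to make sure it is seated at the stop.

```bash

for i in 1 2 ; do python3 -m jog '[[[0,0,0,0,0,-1,255],[0,0,0,0,0,-2,255],[0,0,0,0,0,-2,255]]]' >/dev/null; python3 st.py; done
```

```text
yaw 1.26 [-0.1399 -3.0836  7.3147] [-0.7818 -0.0351  1.3795] [0.5804 0.0439 0.2557] q6 0.054 w 0.0208
yaw -0.67 [-0.257  -2.1496  7.0459] [-0.8742 -0.1483  1.797 ] [0.5806 0.0439 0.2557] q6 0.087 w 0.0213
```

Both stops reached: torque is +1.8 N m at the locked stop. Now I'll relax the twist and the push, open, and rise straight up.

```bash

python3 -m jog '[[[0,0,0,0,0,1.5,255],[0,0,0,0,0,2.5,255],[0,0,0.0007,0,0,2.5,255],[0,0,0.0015,0,0,2.5,255],[0,0,0.0015,0,0,2.5,255]]]' >/dev/null; python3 st.py
python3 -m jog '[[[0,0,0,0,0,0,100],[0,0,0,0,0,0,0],[0,0,0,0,0,0,0],[0,0,0,0,0,0,0],[0,0,0,0,0,0,0],[0,0,0,0,0,0,0],[0,0,0,0,0,0,0],[0,0,0,0,0,0,0],[0,0,0,0,0,0,0]]]'; python3 st.py
python3 -m jog '[[[0,0,0.005,0,0,0,0],[0,0,0.015,0,0,0,0],[0,0,0.03,0,0,0,0],[0,0,0.05,0,0,0,0],[0,0,0.07,0,0,0,0],[0,0,0.09,0,0,0,0],[0,0,0.1,0,0,0,0],[0,0,0.1,0,0,0,0],[0,0,0.1,0,0,0,0]]]'; python3 st.py
python3 - <<'E'
from h import *
m=bot.camera_model("wrist");w=bot.camera("wrist");s=bot.camera("scene")
cv2.imwrite("pics/s2.png",s);cv2.imwrite("pics/w2.png",w);np.savez("w2.npz",K=m["K"],T=m["T"])
a=cv2.resize(s[140:270,275:375],None,fx=4,fy=4,interpolation=cv2.INTER_CUBIC)
b=cv2.resize(w[60:320,210:410],None,fx=2,fy=2,interpolation=cv2.INTER_CUBIC)
cv2.imwrite("pics/c2.png",np.hstack([a,b[:520]]))
E
```

```text
yaw 1.55 [ 2.1184 -2.7936  1.4228] [-0.6288 -0.6957  0.7871] [0.5803 0.0438 0.2558] q6 0.048 w 0.0210
clock: 14.15
eef_pos: [0.5799, 0.0435, 0.2559]
tool_rot: [-0.013, 1.0, 0.0, -0.0]
ft_force: [0.1, 0.4, 0.6]
grip_width: 0.0858
yaw 1.43 [0.1101 0.3673 0.6288] [-0.003   0.0276 -0.0151] [0.5799 0.0435 0.2559] q6 0.050 w 0.0858
clock: 14.9
eef_pos: [0.5803, 0.0435, 0.3571]
tool_rot: [-0.013, 1.0, 0.0, 0.001]
ft_force: [-0.4, 0.4, 0.4]
grip_width: 0.0852
yaw 1.44 [-0.3618  0.3859  0.3715] [ 0.0425 -0.0223  0.0692] [0.5803 0.0435 0.3571] q6 0.050 w 0.0852
```

View pics/c2.png

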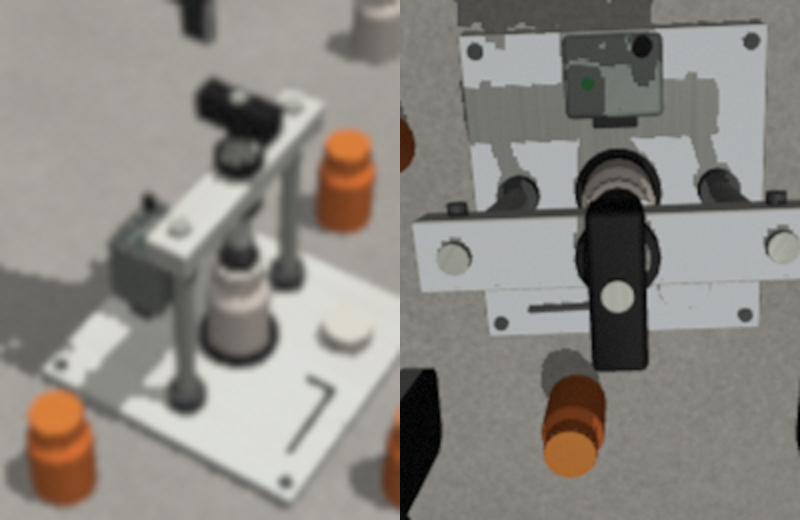

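The tube is down, with the pad on the white cap. The bottle is in its nest, and the cap and hex key are undisturbed. One numeric check of the bar's yaw against the plate (locked = same) and of the bar's height.

```bash
python3 - <<'E'
from h import *
im=cv2.imread("pics/w2.png");W=dict(np.load("w2.npz"));g=im[:,:,1]
# bar edges (crop rows 290-355 -> image rows 205-237)
L=[];Rr=[]
for v in range(208,240,2):
    k=np.where(g[v,290:350]<60)[0]; L.append((290+k[0]-.5,v));Rr.append((290+k[-1]+.5,v))
for E in(L,Rr):
    p=np.array([onz(W,e,.281) for e in E]);k,c=np.polyfit(p[:,0],p[:,1],1);print(np.degrees(np.arctan(k)),[e[0] for e in E][::5])
f=lambda u,v:(210+(u-400)/2-.25,60+v/2-.25)
q=np.array([onz(W,f(*a),.015) for a in[(502,323),(745,315),(475,51),(752,41)]])
x=q[0]+q[1]-q[2]-q[3];print("plate",np.degrees(np.arctan2(x[1],x[0])),q.mean(0))
S=bot.camera_model("scene")
print(tri((W,f(617,297)),(S,(275+239/4-.4,140+97/4-.4))))
E
```

```text
6.441942161789425 [np.float64(304.5), np.float64(304.5), np.float64(305.5), np.float64(305.5)]
4.547759425124222 [np.float64(332.5), np.float64(332.5), np.float64(333.5), np.float64(333.5)]
plate 3.4382461490803964 [0.58  0.046 0.015]
(array([0.5804, 0.0449, 0.2803]), [np.float64(0.00028583301051493613), np.float64(0.0002858330105149544)])
```

```bash
python3 - <<'E'
from h import *
for n,z,r in(("w1",.2945,(212,248)),("w2",.281,(208,242))):
    g=cv2.GaussianBlur(cv2.imread(f"pics/{n}.png")[:,:,1],(3,3),0).astype(float);W=dict(np.load(n+".npz"));out=[]
    for s in(-1,1):
        P=[]
        for v in range(*r):
            u=317
            u=317+s*10
            while g[v,u]<70:u+=s
            u0=u-s;P.append(onz(W,(u0+s*(70-g[v,u0])/(g[v,u]-g[v,u0]),v),z))
        P=np.array(P);out.append(np.degrees(np.arctan(np.polyfit(P[:,0],P[:,1],1)[0])))
    print(n,out,np.mean(out))
E
```

```text
w1 [np.float64(8.257396771866032), np.float64(9.614629363287406)] 8.93601306757672
w2 [np.float64(7.728650724728478), np.float64(7.212600854211086)] 7.470625789469782
```

```bash
python3 - <<'E'
from h import *
g=cv2.imread("pics/w2.png")[:,:,1].astype(float);W=dict(np.load("w2.npz"))
for v in list(range(166,182,3))+list(range(186,246,4)):
    print(v,"L",g[v,300:310].astype(int),"R",g[v,328:339].astype(int))
cv2.imwrite("pics/c3.png",cv2.resize(cv2.imread("pics/w2.png")[150:255,270:370],None,fx=5.6,fy=5.6,interpolation=cv2.INTER_CUBIC))
E
```

```text
166 L [64 64 54 26  7 16 13 14 14 14] R [ 20  19  15  26  74 103 105 105 109 112 112]
169 L [109  98  59  13  22  24  32  29  32  32] R [ 35  31  22  16  77 148 178 177 177 178 179]
172 L [114 104  66  13  19  25  32  31  33  33] R [ 39  27  25  12  12  52  93 145 177 177 178]
175 L [107  80  30  13  20  23  30  33  30  35] R [ 34  33  26  16  21  27  20  45  94 148 179]
178 L [35 10  8 13 17 23 30 33 32 33] R [ 34  32  23  21  22  34  35  29  16  36 128]
181 L [22 19 11 10 14 22 27 32 32 29] R [38 30 26 17 28 40 39 38 37 33 50]
186 L [30 19 12 18 16 27 29 29 33 34] R [ 35  34  24  19  47  99 107  59  39  38  36]
190 L [34 26 13 20 12 21 24 32 31 35] R [ 36  34  28  19  42  99 112  68  37  39  35]
194 L [30 23 13 15 16 19 25 31 30 29] R [36 34 29 22 49 95 95 40 39 37 30]
198 L [41 22  6  9 13 17 24 29 30 28] R [ 36  35  28  22  18  29  38  38  34  68 134]
202 L [176 168 127  47   8  16  24  24  28  29] R [ 36  33  24  23  16  25  51 110 152 164 149]
206 L [178 178 179 150  69  17  13  27  30  30] R [ 35  33  31  23  13 122 179 179 180 179 177]
210 L [178 161 139 127  81  11  22  26  30  32] R [ 37  35  32  23  12 120 177 179 179 177 176]
214 L [80 82 83 85 68 11 14 25 29 31] R [ 36  33  30  22  13 107 164 178 179 178 178]
218 L [178 179 178 178 140  39  16  22  24  27] R [ 37  34  36  23  18  91 155 177 179 179 179]
222 L [178 178 177 176 150  71  15  20  22  30] R [ 35  34  32  22  22  92 155 178 178 178 177]
226 L [147 149 152 149 126  74  13  18  25  25] R [ 35  35  33  27  20  44  98 127 129 134 132]
230 L [128 128 130 130 128  96  12  16  28  24] R [ 35  37  32  28  19  48 105 133 128 129 128]
234 L [128 126 127 125 125  97  14  19  23  21] R [ 36  34  34  28  19  40  99 132 136 136 131]
238 L [ 83 104 123 129 131 102  27  18  23  24] R [ 36  36  34  31  21  26  91 126 129 132 135]
242 L [76 75 76 77 79 71 41 21 18 23] R [ 32  34  33  27  24  58 108 135 135 133 131]
```

View pics/c3.png

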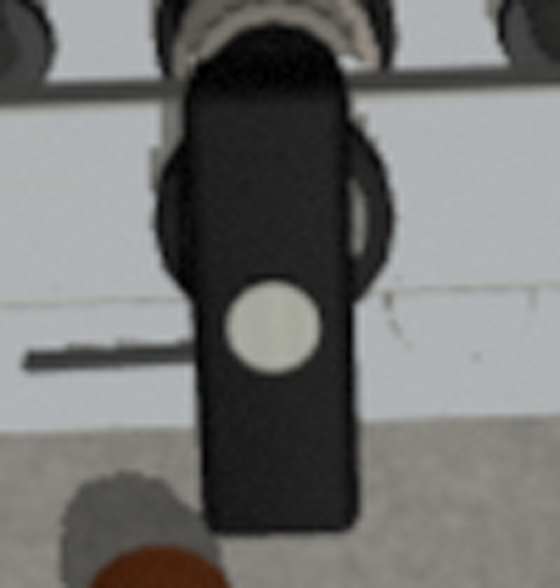

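```bash
python3 - <<'E'
from h import *
for n,z,pts in(("w2",.281,[(316.9,169),(318.2,206),(318.9,222),(319.6,238)]),):
    W=dict(np.load(n+".npz"));P=np.array([onz(W,p,z) for p in pts]);print(P,np.degrees(np.arctan(np.polyfit(P[:,0],P[:,1],1)[0])), W["T"][:3,3])
E
```

```text
[[0.5512 0.0435 0.281 ]
 [0.5787 0.045  0.281 ]
 [0.5912 0.0458 0.281 ]
 [0.6041 0.0467 0.281 ]] 3.419386545430456 [0.511  0.0438 0.4908]
```

The bar's midline yaw is 3.4° and the plate's is 3.4°, so the handle is at its locked stop. Handing in.

```bash
python3 -c "
from workcell import bot
print(bot.get_obs()['clock']);print(bot.job_done())"
```

```text
15.0
the job is handed in; nothing more can be done
None
```

The hold-down is set on the bottle and locked. I handed the job in at 15.0 s of the 51 s allowed, with the gripper open and raised clear. `job_done` gives no verdict.

- **Twist and press:** I pinched the handle and turned it anticlockwise to its stop, where the torque reached −1.9 N m. I then slid the tube down about 14 mm, until the press was about 9 N. Keeping that press, I turned the handle clockwise to its stop, where the torque reached +1.8 N m. The two stops were about 80° (1.4 rad) apart.
- **Press force:** The wrist read about 8.1 N before locking and 7.1 N at the locked stop, which puts the press at roughly 7–9 N. The zero reading is uncertain: −0.8 N while sliding, +0.5 N after release. The press was not measured after release. The tool rose only about 0.1 mm when I eased off the push, so the brake was holding.
- **Final pictures:** The bar is parallel to the plate (3.4° for both), so the handle is at its locked stop. Two rougher automatic edge fits gave 5.5° and 7.5°. I put that down to the dot and background shadows, and went by the bar's midline, using edges I read off the pixel values. The bottle is in its nest with the pad on its cap. The spare cap, the hex key and the orange bottles in view looked unmoved. I did not recheck the other bench items, though nothing went near them.

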